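# Close the shaker's transport lock with a spanner

## Robot

A 6-joint arm with a two-finger parallel gripper is mounted at the origin on the work surface. World frame = base frame: x ahead of the robot, y to its left, z up, the work surface at z = 0. Lengths are in mm, angles in rad, forces in N, time in s.
With the tool pointing down it reaches from about 350 to 775 mm from the base axis. Payload 7.3 kg.
Tool frame: the origin (TCP) lies midway between the tips of the shut fingers; the grasp point (between the pads) lies 19 mm behind it; z points along the fingers, y is the line along which they close (so a half turn about z gives the same grasp; the last joint's range is limited). The gripper opens to 92 mm and grips with 3 to 60 N. Pads are 19 mm wide; open, the fingers measure 130 mm over their backs; the gripper's body (75 mm by 190 mm) begins 47 mm behind the grasp point.
Start: joints at [1.045, 0.342, 1.524, -0, 1.275, -0.146], TCP at [194.624, 487.615, 201.541] pointing down, gripper open.
Joint ranges: [-2.53, 2.53], [-0.77, 2.02], [0.04, 2.7], [-1, 4.14], [0.28, 2.66], [-3.11, 3.11]. Speed limits (rad/s): [2.57, 2.57, 3.14, 3.14, 3.14, 3.14].

## Interface

Orientations are given as [roll, pitch, yaw] about the fixed x, y, z axes, in that order (R = Rz(yaw) Ry(pitch) Rx(roll)).
In Python, from plant import readout, vision, order, models gives the robot as it stands. The module is installed in compiled form; this text tells all that it offers.
- The arm moves only by the tool step_arm, never from a script. Its argument "series" is text: rows parted by semicolons, each of 7 numbers parted by spaces: the gripper's target within -1 to 1 (shut at 1, half-way at 0, fully open at -1), then the shift along the tool's x, y, z each as a share of 80 mm, from -1 to 1, then the turn, a rotation vector about the tool's x, y, z each as a share of 2 pi rad, from -1 to 1. In form: jaw x y z ax ay az; .... A call has 1 to 20 rows; each row is the pose to reach, as a shift and turn from the pose commanded when the call began, along the tool's axes at that moment, turning the shorter way round; what a row does not reach only later rows make up. A row lasts 1/10 s, in which the tool goes at most 50 mm and 8.59 degrees, less where a joint would pass 70% of its speed; a pose out of reach is approached as far as the arm can. A call with a number of a shift or a turn outside -1 to 1 is refused whole. A call with a gripper value outside its range is refused whole. The fingers move at their own pace and stop on an object; the grip force is fixed at half the most. Time passes only in rows, so rows that repeat a pose let the fingers close. It gives the time, the measured TCP pose, the force, the opening and the grip force at its end, in the units of the state.
- readout.get_obs(): the state, without advancing time (a new reading comes with each control period).
- vision.capture(name): name is "side" or "top"; returns a dict with "frame" (420x560x3 uint8, red, green, blue), "depth" (420x560 float32, mm along the optical axis (not along the pixel's ray), 0 where there is no reading), "fovy" (degrees; the focal length in pixels is half the picture's height over the tangent of half this angle, whatever the lens; pixels are square), "cx", "cy" (the principal point, pixels), "rvec" (rotation vector, rad) and "tvec" (3), from world to camera coordinates, as OpenCV has them. Camera axes: x right, y down, z forward; pixel columns grow to the right and rows downward; lengths in mm; the calibration is good to about 2 mm. A picture is of the moment at which its call begins.
- order.close_job(): hands the job in; it is judged then, once.
Trained networks look in a picture, given as the dict that the camera call returned (one of the last four; its "shot" number tells which), for a name from the list of things; names that differ only in an ending like _2 or _b are one class to them, and where a whole thing is asked for, a point or a joint stands for the part that bears it (a point fixed in the world has none). Each returns a list of dicts, best first, with "p" (0 to 1); they miss things now and then, are a little off and sometimes report something else, mostly with a low value. They report only what shows in the picture. A call takes as long as a camera call. They do not tell look-alikes from the thing itself.
- models.look_for(picture, thing): "position" ([column, row] in pixels, amid what is visible of it).
- models.pinpoint(picture, thing): "position" ([column, row] in pixels: a listed point, or the origin of a listed thing).
The state is a dict: "time": time; "joint_positions": joint angles; "dq": joint speeds; "tau": joint torques, N m; "tool_pos": TCP position; "tcp_rot": TCP orientation; "contact_force": force on the tool from outside, world axes, zero at the start; "moment": the same for the moment, N m; "grip_width": finger opening in mm; "finger_force": force on a finger pad.
Only numpy, scipy, OpenCV 4.12 (cv2) and the standard library are available. Lean on these libraries where they do the work, as an engineer would, in place of code of your own. Each camera call takes 0.05 s, during which the arm holds its last target. There are 200 camera calls.

## Task

Pull the open-ended spanner out of its yellow sleeve and use it, not your fingers, to turn the brass hexagon under the edge of the shaker's steel skirt clockwise (seen from above) until it stops, so that the white pointer above it is at the red mark. Then lay the spanner flat on the blue mat, the whole of it within the mat, and leave the bottle, carton, tube rack and jar where they stand.

Things in the scene. Friction and masses are not known exactly. Their poses are not given: they have to be found in the camera images.
- spanner: Steel open-ended spanner, 192 mm long, 12 mm thick, 0.28 kg, lying flat. Origin on its underside, mid-width, 98 mm from the tail end; x points to the jaw, z up. Handle (red stripe on top) 20 mm wide from x = -98 to 36 mm; head 50 to 53 mm wide: solid from x = 36 to 58, then two prongs to x = 93. Centre of mass near x = 10 mm. It starts with its handle in the sleeve, the head sticking out.
- jaw (a point): Point of the spanner midway between its prongs, at spanner x = 75 mm and mid-thickness (6 mm above the underside): it belongs on the hexagon's axis. Axes as the spanner's. The prongs are parallel, 12 mm wide each, with a 29 mm gap between them that is open towards +x. On the 27 mm hexagon it has about 0.14 rad of play either way.
- jaw_end (a point): Middle of the line joining the tips of the prongs, x = 93 mm, mid-thickness.
- tail_end (a point): End of the spanner's handle, x = -98 mm, mid-thickness.
- sleeve: Yellow sleeve fixed to the bench: a roofed channel 145 mm long, 40 wide, 42 high, open only at its +x end; x points out of its mouth, z up, origin on the bench. Inside it is 28 mm wide, floor 12 mm and roof 36 mm above the bench. Roof from x = -115 to 30 mm, floor on to x = 40. The spanner starts on the floor, axes along the sleeve's, its origin 0 to 10 mm ahead in x.
- shaker: White orbital shaker, fixed. Origin on the bench straight below the hexagon; y points from the skirt's edge into the machine, z up. Steel skirt plate, 220 mm long in x, 46 to 58 mm above the bench, from y = -45 to 55 mm; open beneath but for two 22 mm rubber feet at x = -95 and 95, y = -30 mm. Casing from y = 55 mm on, 320 mm long in x, 138 mm high; tubes on top to 230 mm, from y = 150 mm.
- hexagon: Brass hexagon under the skirt, 27 mm across flats, upright axis, 16 to 42 mm above the bench; reached only from the side, below the skirt. Origin at its centre, 29 mm up; x points through a corner: the spanner fits with its x axis along the hexagon's x axis or any multiple of 60 degrees from it. A white pointer, flush on the skirt above, turns with it and points along its x axis.
- lock (a joint): Angle of the hexagon, rad, growing clockwise seen from above; starts between 0 and 0.5, hard stop at 1.1 (locked, white pointer at the red mark on the skirt). At 0 the hexagon's x axis points 0.6 rad anticlockwise of the shaker's y axis, at 1.1 it points 0.5 rad clockwise of it. It takes about 0.4 N m to turn and stays where it is left.
- mat: Blue mat fixed on the bench, 260 mm (x) by 130 mm (y), 3 mm thick; origin at the centre of its underside.
- bottle: Amber bottle with a white cap, 64 mm diameter, 150 mm high, standing; origin at the centre of its base. Leave it alone.
- carton: Open paper-white carton of slide boxes, 60 x 110 x 60 mm; origin at the centre of its base. Leave it alone.
- tube_rack: Blue rack, 75 x 130 x 50 mm, of red-capped tubes that reach 92 mm up; origin at the centre of its base. Leave it alone.
- jar: White jar with a blue lid, 64 mm diameter, 90 mm high; origin at the centre of its base. Leave it alone.
Not all that is in view belongs to the job. Of the things that look like the spanner, the larger one is meant. Of the things that look like the sleeve, take the one that is farthest to the robot's right at the start.

How it is judged (in metres and radians):
On the way, in this order (a step that is already met when the one before it is completed fails the run):
1. the spanner is drawn out of the sleeve (x of tail_end in the frame of sleeve above 0.04 m), for 0.1 s.
2. the spanner's jaw is round the hexagon (horizontal distance between jaw and hexagon below 0.012 m and z of jaw in the frame of hexagon between -0.015 and 0.015 m), for 0.1 s.
3. the hexagon is turned clockwise to its stop with the jaw round it (all of step 2 and value of joint lock above 1 rad), for 0.1 s.
At the end, for the whole second after the job is handed in: The lock joint is past 1.0 rad (stop at 1.1); the spanner lies flat (within 0.1 rad, either face up, jaw point lower than 16 mm above the bench) and at rest on the mat, the middle of its jaw end and its tail end both within the mat's outline (value of joint lock above 1 rad and x of jaw_end in the frame of mat between -0.13 and 0.13 m and y of jaw_end in the frame of mat between -0.065 and 0.065 m and x of tail_end in the frame of mat between -0.13 and 0.13 m and y of tail_end in the frame of mat between -0.065 and 0.065 m and height (world z) of jaw below 0.016 m and angle between the z axis of spanner and the z axis of mat, either way round below 0.1 rad and linear speed of spanner below 0.02 m/s); the robot touches nothing.
It fails at once if the amber bottle is moved more than 25 mm or tipped (distance of bottle from where it was at the start of the episode above 0.025 m or angle between bottle's own z axis and vertical above 0.4 rad).
It fails at once if the carton is moved more than 25 mm or tipped (distance of carton from where it was at the start of the episode above 0.025 m or angle between carton's own z axis and vertical above 0.4 rad).
It fails at once if the tube rack is moved more than 25 mm or tipped (distance of tube_rack from where it was at the start of the episode above 0.025 m or angle between tube_rack's own z axis and vertical above 0.4 rad).
It fails at once if the jar is moved more than 25 mm or tipped (distance of jar from where it was at the start of the episode above 0.025 m or angle between jar's own z axis and vertical above 0.4 rad).
It fails at once if the hexagon is turned with the fingers instead of the spanner (contact force between the fingers and hexagon above 2 N).
It also fails if it takes over 72 s, if anything falls off the work surface, if the arm or the gripper's body presses on something with over 40 N, if the wrist force passes 120 N, or if a joint passes its speed limit or range.

## Working session

There is one attempt and no reset: what is moved stays moved. The work goes in short steps, Python scripts to look and compute and a tool call to move; the robot and the scene stay as the last step left them, time stands still between calls to the robot, and variables do not carry over. Pictures are saved under pics/ and viewed, at most 10 in all, crops included, and the job is handed in when it is done.

Besides the shell and the picture viewer there is one more tool, called after ">>>" as name(argument=value, ...) on one line, values as JSON. step_arm: Moves the arm, as the interface text tells. Shift numbers are shares of 80 mm and turn numbers shares of 2 pi rad, none past 1 either way. Its arguments: {"type":"object","properties":{"series":{"type":"string"}},"required":["series"]}

```bash
mkdir -p pics
cat > h.py <<'E'
import numpy as np, cv2
from plant import readout, vision, order, models
def cam(name):
    p=vision.capture(name); p['R']=cv2.Rodrigues(np.array(p['rvec'],float))[0]; p['t']=np.array(p['tvec'],float).ravel()
    p['f']=p['frame'].shape[0]/2/np.tan(np.radians(p['fovy'])/2); return p
def ray(p,uv):
    d=np.array([(uv[0]-p['cx'])/p['f'],(uv[1]-p['cy'])/p['f'],1.]); return p['R'].T@d, -p['R'].T@p['t']
def atz(p,uv,z):
    d,c=ray(p,uv); return c+d*(z-c[2])/d[2]
def proj(p,X):
    q=p['R']@np.array(X,float)+p['t']; return q[:2]/q[2]*p['f']+[p['cx'],p['cy']]
def cloud(p):
    h,w=p['depth'].shape; v,u=np.mgrid[:h,:w]; D=p['depth']
    P=np.dstack([(u-p['cx'])/p['f']*D,(v-p['cy'])/p['f']*D,D]); return (P-p['t'])@p['R']
def save(p,n,crop=None,s=1):
    im=p['frame'][:,:,::-1]
    if crop: im=im[crop[1]:crop[3],crop[0]:crop[2]]
    cv2.imwrite('pics/'+n,cv2.resize(im,None,fx=s,fy=s,interpolation=cv2.INTER_CUBIC))
E
python3 - <<'E'
from h import *
np.set_printoptions(precision=1,suppress=True)
for n in ['top','side']:
    p=cam(n); save(p,n+'0.png'); C=cloud(p)
    print(n,p['fovy'],p['cx'],p['cy'],-p['R'].T@p['t'])
    for th in ['spanner','jaw','jaw_end','tail_end','sleeve','shaker','hexagon','mat','bottle','carton','tube_rack','jar']:
        for d in models.pinpoint(p,th)[:3]:
            u,v=np.array(d['position']); print(th,round(d['p'],2),np.array([u,v]),'z0',atz(p,(u,v),0)[:2],'depth',C[min(max(int(round(v)),0),419),min(max(int(round(u)),0),559)])
E
```

```text
top 52.80428649906798 293.3101653186781 200.09679969461365 [ 489.8 -149.8 1093.3]
spanner 0.74 [446.  252.8] z0 [ 466.1 -547.4] depth [ 465.8 -543.7   10.1]
spanner 0.68 [347.6 225.2] z0 [ 530.7 -293.6] depth [ 529.7 -289.2   40.9]
jaw 0.59 [450.9 275.5] z0 [ 408.8 -559.4] depth [ 407.7 -558.9    2.2]
jaw 0.57 [321.6 216.1] z0 [ 552.6 -226. ] depth [ 552.7 -226.8    2.6]
jaw_end 0.89 [452.2 279.2] z0 [ 399.5 -562.7] depth [ 400.1 -561.7    1.3]
jaw_end 0.71 [314.5 216.4] z0 [ 551.3 -207.6] depth [ 552.4 -206.4   -0.6]
tail_end 0.91 [432.7 222.6] z0 [ 542.9 -513.7] depth [ 541.9 -514.9   -1.4]
sleeve 0.92 [276.7 114.9] z0 [ 817.5 -102.3] depth [ 804.2 -105.    43.5]
sleeve 0.84 [345.1 230.4] z0 [ 517.2 -287.3] depth [ 517.  -281.2   46.2]
hexagon 0.84 [161.5 221.2] z0 [529.1 186.9] depth [527.4 166.6  62.3]
mat 0.96 [251.3 224.9] z0 [525.3 -45. ] depth [524.9 -44.7   4.9]
bottle 0.9 [162.1 145.1] z0 [728.7 196. ] depth [707.9 165.9  96. ]
carton 0.58 [189.9 290.1] z0 [356.  105.4] depth [361.1  95.9  40. ]
tube_rack 0.67 [367.7 175.1] z0 [ 662.7 -344.5] depth [ 648.2 -328.5   93.5]
ja
[... 673 characters left out ...]
eeve 0.6 [276.9 263.2] z0 [ 520.3 -294.3] depth [ 506.  -339.3   42.4]
shaker 0.69 [234.5 172.8] z0 [537.5 183.2] depth [531.5 163.6  11.2]
hexagon 0.64 [233.5 166.2] z0 [545.9 227.5] depth [526.4 130.6  56. ]
mat 0.61 [247.5 210.2] z0 [516.7 -42.1] depth [517.2 -46.4   3.4]
mat 0.34 [271.9 241.7] z0 [ 536.3 -207.9] depth [ 528.5 -233.8   20.8]
bottle 0.77 [285.3 164.5] z0 [713.7 172.1] depth [706.4 154.3  12.8]
carton 0.78 [185.7 194.3] z0 [361.3 112.2] depth [356.6  48.7  40.6]
carton 0.4 [232.  165.8] z0 [541.8 232.2] depth [519.7 128.8  58.3]
tube_rack 0.86 [334.4 266.6] z0 [ 649.8 -358. ] depth [ 622.3 -409.6   50.9]
jar 0.76 [222.5 274.6] z0 [ 381.3 -285.6] depth [ 375.  -317.8   28.8]
```

View pics/top0.png

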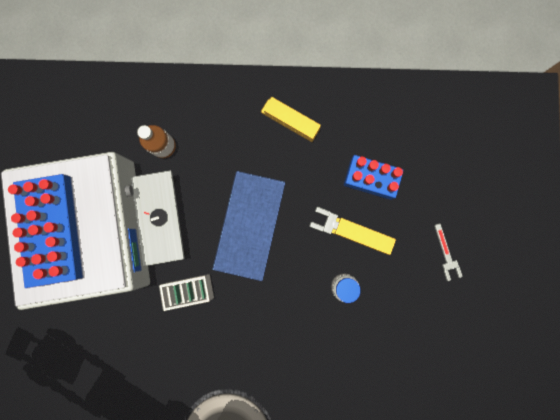

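View pics/side0.png

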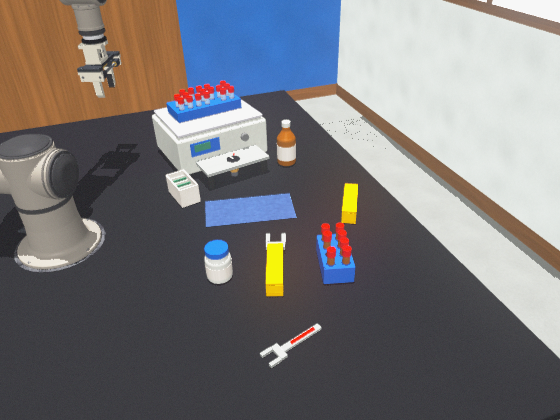

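The top view shows the target sleeve with the spanner's head poking out at about (325,220), the mat at (250,226), and the skirt with its dial at (158,217). Of the two sleeves, the right-hand one at (360,235) is meant. In the side view, the brass hexagon sits under the skirt at (235,170).

Run:
```python
from h import *
np.set_printoptions(precision=1,suppress=True)
p=cam('top'); C=cloud(p); F=p['frame'].astype(int); r,g,b=F[...,0],F[...,1],F[...,2]
v,u=np.mgrid[:420,:560]
def fit(n,m):
    m=cv2.morphologyEx(m.astype(np.uint8),cv2.MORPH_OPEN,np.ones((2,2)))
    k,l,s,_=cv2.connectedComponentsWithStats(m); m=l==1+np.argmax(s[1:,4])
    P=C[m]; z=np.median(P[:,2]); 
    X=np.array([atz(p,(a,c),z)[:2] for a,c in zip(u[m],v[m])],np.float32)
    R=cv2.minAreaRect(X); print(n,'z%.1f'%z,'c',np.array(R[0]),'size',np.array(R[1]),'ang',round(R[2],1),'corners',cv2.boxPoints(R).ravel())
box=lambda a,b_,c,d:(u>a)&(u<c)&(v>b_)&(v<d)
Z=C[...,2]
fit('sleeve',(r>150)&(b<90)&(Z>34)&box(320,200,410,270))
fit('spanner',(r>110)&(b>110)&box(300,195,345,245))
fit('mat',(b>r+30)&box(200,160,295,290))
fit('skirt',(Z>50)&(Z<68)&box(130,160,195,275))
fit('rack',((b>r+40)|(r>b+60))&box(335,145,415,205))
fit('jar',(Z>80)&box(320,260,370,310))
fit('carton',(Z>45)&box(150,265,220,320))
save(p,'dial.png',(125,165,195,275),5)
```

```text
Traceback (most recent call last):
ValueError: attempt to get argmax of an empty sequence
```

```bash
cat > m.py <<'E'
from h import *
np.set_printoptions(precision=1,suppress=True)
p=cam('top'); C=cloud(p); F=p['frame'].astype(int); r,g,b=F[...,0],F[...,1],F[...,2]
v,u=np.mgrid[:420,:560]; Z=C[...,2]
def fit(n,m):
    k,l,s,_=cv2.connectedComponentsWithStats(m.astype(np.uint8),connectivity=4)
    if k<2: print(n,'none'); return
    m=l==1+np.argmax(s[1:,4])
    z=np.median(Z[m])
    X=np.array([atz(p,(a,c),z)[:2] for a,c in zip(u[m],v[m])],np.float32)
    R=cv2.minAreaRect(X); print(n,'z%.1f'%z,'c',np.array(R[0]),'size',np.array(R[1]),'ang',round(R[2],1),'corners',cv2.boxPoints(R).ravel())
box=lambda a,b_,c,d:(u>a)&(u<c)&(v>b_)&(v<d)
E
python3 - <<'E'
from m import *
print(F[235,360],Z[235,360],F[225,240],F[230,170],Z[230,170])
fit('sleeve',(r>b+90)&(g>b+60)&(Z>30)&box(320,200,410,270))
fit('spanner',(r>110)&(b>110)&box(300,195,345,245))
fit('mat',(b>r+30)&box(200,160,295,290))
fit('skirt',(Z>50)&(Z<68)&box(130,160,195,275))
fit('rack',((b>r+40)|(r>b+60))&box(335,145,415,205))
fit('jar',(Z>80)&box(320,260,370,310))
fit('carton',(Z>45)&box(150,265,220,320))
save(p,'dial.png',(125,165,195,275),5)
E
```

```text
[245 236 101] 39.363484378910975 [ 91 114 160] [222 222 215] 58.046105474867346
sleeve z43.5 c [ 502.8 -331.2] size [145.7  40.4] ang 70.0 corners [ 458.9 -392.8  496.9 -406.6  546.8 -269.7  508.8 -255.9]
spanner z25.0 c [ 539.2 -234. ] size [68.6 54.2] ang 70.2 corners [ 502.1 -257.   553.1 -275.4  576.3 -210.9  525.4 -192.5]
mat z4.1 c [525.  -38.9] size [131.1 261.6] ang 78.6 corners [ 383.8  -77.4  640.3 -129.   666.1   -0.5  409.7   51.2]
skirt z59.1 c [526.7 180.5] size [242.  106.7] ang 11.1 corners [397.7 209.6 418.2 104.9 655.7 151.4 635.2 256.2]
rack z52.1 c [ 650.9 -349.9] size [133.6  84.6] ang 74.3 corners [ 592.1 -402.8  673.6 -425.6  709.7 -297.   628.2 -274.1]
jar z91.4 c [ 375.7 -283.8] size [55.5 54.4] ang 46.4 corners [ 336.9 -285.2  376.3 -322.7  414.6 -282.5  375.2 -245. ]
carton z59.6 c [357.2 103.7] size [ 62.7 114. ] ang 13.1 corners [313.7 152.1 339.6  41.  400.7  55.2 374.8 166.3]
```

View pics/dial.png

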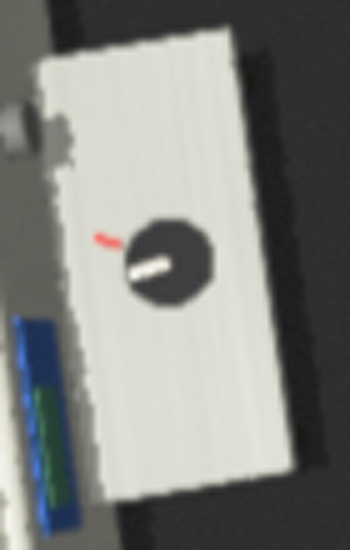

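Dial centre is at pixel (159,217). The pointer (150,219) lies close to the shaker's y axis and the red mark (146,213) is clockwise of it, so the lock is near 0.5 rad. I have the geometry, so I'll plan the first move.

```bash
cat > plan.py <<'E'
from h import *
from scipy.spatial.transform import Rotation as Ro
np.set_printoptions(precision=3,suppress=True)
def down(yaw): return Ro.from_euler('xyz',[np.pi,0,yaw])
def go(pos,yaw,frm=None):
    "shares of shift and turn from the present (or given) pose; yaw of tool x in rad"
    o=readout.get_obs(); P,R=(o['tool_pos'],Ro.from_euler('xyz',o['tcp_rot'])) if frm is None else (frm[0],down(frm[1]))
    R=R if frm is not None else R
    D=R.inv().apply(np.array(pos)-P)/80; T=(R.inv()*down(yaw)).as_rotvec()/2/np.pi
    print('shift',D,'turn',T)
E
python3 - <<'E'
from plan import *
p=cam('top')
o=readout.get_obs(); print(o['tool_pos'],o['tcp_rot'],o['contact_force'],o['grip_width'],o['joint_positions'])
dc=atz(p,(158.8,217.4),58); print('dial',dc)
c=(125,165)
q=lambda x,y:atz(p,(c[0]+x/5,c[1]+y/5),58)
for a in [(130,273),(97,237),(121,245)]:
  d=q(*a)-q(169,262); print(np.degrees(np.arctan2(d[1],d[0])))
d=q(130,273)-q(168,264);print(np.degrees(np.arctan2(d[1],d[0])), q(169,262))
a=np.radians(70)
y0=o['tcp_rot'][2]
go([194.6,487.6,300],y0); go([539.2,-231.1,300],y0,([194.6,487.6,300],y0))
for k in(0,180): go([539.2,-231.1,300],a+np.radians(k),([539.2,-231.1,300],y0))
E
```

```text
[194.608 487.615 201.517] [ 3.142 -0.     2.762] [ 0.154 -0.573 -0.416] 92.06712552733221 [ 1.045  0.342  1.524  0.     1.275 -0.146]
dial [536.181 176.149  58.   ]
107.32455956936057
72.41906015651567
72.07067459917405
104.85762726558787 [536.181 176.149  58.   ]
shift [ 0.    -0.    -1.231] turn [ 0. -0. -0.]
shift [-7.331 -6.747 -0.   ] turn [0. 0. 0.]
shift [0. 0. 0.] turn [ 0.    -0.     0.245]
shift [0. 0. 0.] turn [ 0.     0.    -0.255]
```

>>> step_arm(series="-1 0 0 -1 0 0 0;-1 0 0 -1 0 0 0;-1 -0.4 -0.37 -1 0 0 0;-1 -0.9 -0.84 -1 0 0 0;-1 -0.9 -0.84 -1 0 0 0")

```text
time: 1.95
tool_pos: [237.9, 395.1, 282.0]
tcp_rot: [-3.141, 0.001, 2.759]
contact_force: [0.5, -0.8, -0.3]
grip_width: 92.0
finger_force: 0.0
```

>>> step_arm(series="-1 -0.45 -0.42 0 0 0 0;-1 -0.92 -0.84 0 0 0 0;-1 -0.92 -0.84 0 0 0 0")

```text
time: 2.25
tool_pos: [282.0, 305.1, 281.7]
tcp_rot: [-3.141, 0.002, 2.756]
contact_force: [-1.1, 0.7, -0.6]
grip_width: 91.9
finger_force: 0.0
```

>>> step_arm(series="-1 -0.45 -0.42 0 0 0 0;-1 -0.92 -0.84 0 0 0 0;-1 -0.92 -0.84 0 0 0 0")

```text
time: 2.55
tool_pos: [325.7, 215.6, 281.6]
tcp_rot: [-3.141, 0.001, 2.755]
contact_force: [-0.2, 0.8, -0.1]
grip_width: 91.5
finger_force: 0.0
```

>>> step_arm(series="-1 -0.45 -0.42 0 0 0 0;-1 -0.92 -0.84 0 0 0 0;-1 -0.92 -0.84 0 0 0 0")

```text
time: 2.85
tool_pos: [369.1, 126.1, 281.5]
tcp_rot: [-3.141, 0.001, 2.755]
contact_force: [-0.2, -0.1, 0.3]
grip_width: 91.9
finger_force: 0.0
```

>>> step_arm(series="-1 -0.45 -0.42 0 0 0 0;-1 -0.92 -0.84 0 0 0 0;-1 -0.92 -0.84 0 0 0 0")

```text
time: 3.15
tool_pos: [412.4, 37.1, 281.2]
tcp_rot: [-3.141, 0.001, 2.757]
contact_force: [-0.1, 0.8, -0.3]
grip_width: 91.8
finger_force: 0.0
```

>>> step_arm(series="-1 -0.45 -0.42 0 0 0 0;-1 -0.92 -0.84 0 0 0 0;-1 -0.92 -0.84 0 0 0 0")

```text
time: 3.45
tool_pos: [455.9, -52.0, 280.9]
tcp_rot: [-3.141, 0.0, 2.759]
contact_force: [-0.4, 0.9, 0.2]
grip_width: 91.7
finger_force: 0.0
```

>>> step_arm(series="-1 -0.45 -0.42 0 0 0 0;-1 -0.92 -0.84 0 0 0 0;-1 -0.92 -0.84 0 0 0 0")

```text
time: 3.75
tool_pos: [499.4, -141.5, 280.3]
tcp_rot: [-3.141, -0.0, 2.759]
contact_force: [0.2, 1.6, -0.9]
grip_width: 92.2
finger_force: 0.0
```

>>> step_arm(series="-1 -0.45 -0.42 0 0 0 0.05;-1 -0.92 -0.84 0 0 0 0.1;-1 -0.92 -0.84 0.5 0 0 0.245;-1 -0.92 -0.84 0.8 0 0 0.245;-1 -0.92 -0.84 0.8 0 0 0.245;-1 -0.92 -0.84 0.8 0 0 0.245;-1 -0.92 -0.84 0.8 0 0 0.245;-1 -0.92 -0.84 0.8 0 0 0.245;-1 -0.92 -0.84 0.8 0 0 0.245;-1 -0.92 -0.84 0.8 0 0 0.245;-1 -0.92 -0.84 0.8 0 0 0.245;-1 -0.92 -0.84 0.8 0 0 0.245")

```text
time: 4.95
tool_pos: [541.5, -226.5, 217.5]
tcp_rot: [-3.141, -0.001, 1.224]
contact_force: [-0.1, 1.0, 0.5]
grip_width: 91.9
finger_force: 0.0
```

>>> step_arm(series="-1 -0.06 0 0.4 0 0 0;-1 -0.06 0 0.8 0 0 0;-1 -0.06 0 0.95 0 0 0")

```text
time: 5.25
tool_pos: [538.0, -231.3, 138.6]
tcp_rot: [-3.136, -0.002, 1.225]
contact_force: [-0.3, 0.5, -0.6]
grip_width: 91.7
finger_force: 0.0
```

>>> step_arm(series="-1 0 0 0.4 0 0 0;-1 0 0 0.8 0 0 0;-1 0 0 0.8 0 0 0")

```text
time: 5.55
tool_pos: [537.1, -231.5, 74.2]
tcp_rot: [-3.134, -0.002, 1.224]
contact_force: [-0.6, 0.6, -0.6]
grip_width: 91.9
finger_force: 0.0
```

>>> step_arm(series="-1 0 0 0.3 0 0 0;-1 0 0 0.5 0 0 0;-1 0 0 0.65 0 0 0;-1 0 0 0.79 0 0 0;-1 0 0 0.79 0 0 0;-1 0 0 0.79 0 0 0")

```text
time: 6.15
tool_pos: [539.5, -234.0, 15.0]
tcp_rot: [3.141, 0.0, 1.223]
contact_force: [-0.1, -0.1, 0.8]
grip_width: 91.8
finger_force: 0.0
```

>>> step_arm(series="0 0 0 0 0 0 0;0 0 0 0 0 0 0;0 0 0 0 0 0 0;1 0 0 0 0 0 0;1 0 0 0 0 0 0;1 0 0 0 0 0 0;1 0 0 0 0 0 0;1 0 0 0 0 0 0;1 0 0 0 0 0 0")

```text
time: 7.05
tool_pos: [539.0, -233.9, 14.3]
tcp_rot: [-3.142, -0.0, 1.222]
contact_force: [-0.6, 0.2, 0.3]
grip_width: 24.2
finger_force: 0.0
```

Run:
```python
from h import *
p=cam('side'); save(p,'g1.png',(200,180,380,310),4)
print(readout.get_obs()['grip_width'],readout.get_obs()['finger_force'])
```

```text
20.251184921968978 0.0
```

View pics/g1.png

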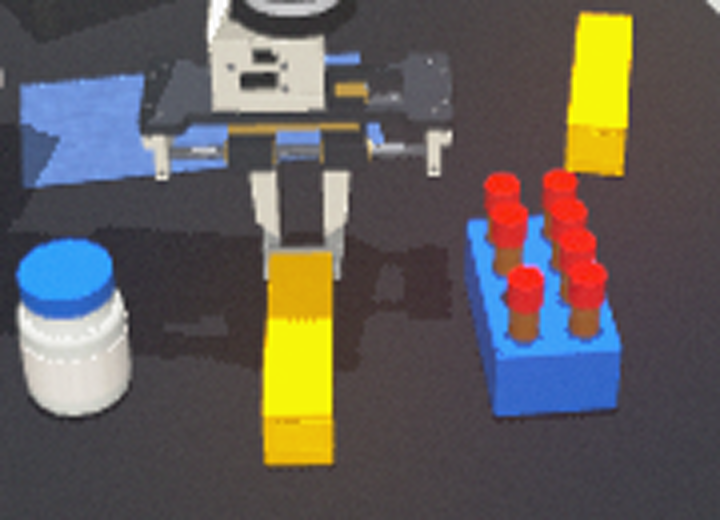

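The crop shows the fingers nearly shut just past the sleeve mouth at crop (305,260). The head isn't visible between them, so I'll check from above.

Run:
```python
from h import *
np.set_printoptions(precision=1,suppress=True)
p=cam('top'); save(p,'g2.png',(270,170,410,270),5)
print(readout.get_obs()['grip_width'],readout.get_obs()['finger_force'])
for t in ['spanner','jaw','jaw_end','tail_end']:
  for d in models.pinpoint(p,t)[:3]: print(t,d['p'],d['position'],atz(p,d['position'],18))
print('spanner g',[ (d['p'],d['position']) for d in models.look_for(p,'spanner')])
```

```text
16.2026107786805 0.0
jaw 0.59 [452.4, 274.0] [ 413.9 -556.5   18. ]
jaw_end 0.7 [453.4, 276.5] [ 407.8 -559.    18. ]
tail_end 0.83 [436.5, 222.9] [ 541.5 -517.4   18. ]
spanner g [(0.65, [445.9, 257.6])]
```

View pics/g2.png

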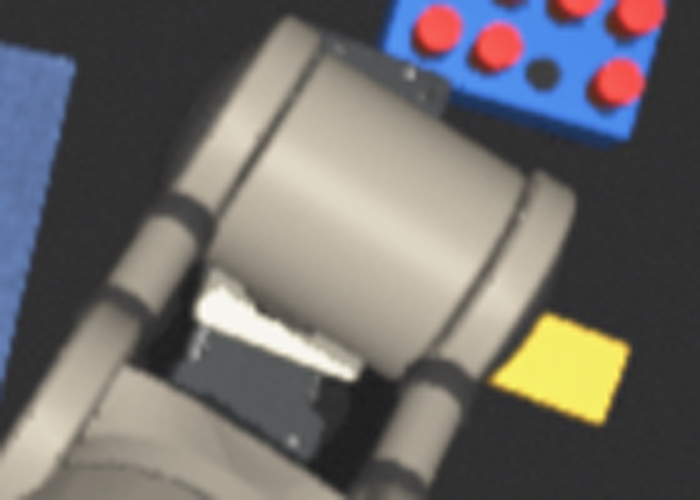

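Run:
```python
from h import *
np.set_printoptions(precision=1,suppress=True)
p=cam('side'); C=cloud(p)
o=readout.get_obs();print(o['tool_pos'],o['grip_width'],o['finger_force'],o['contact_force'])
f=lambda X:(proj(p,X)-[200,180])*4
for n,X in dict(tcp=(539,-234,14.3),jawend=(551,-202,18),roof=(527.6,-263,42),floorend=(531,-253.7,12)).items(): print(n,f(X))
for x,y in [(272,265),(340,265),(305,244),(305,200),(265,200),(345,200),(305,290),(270,275)]:
    v,u=180+y//4,200+x//4; print((x,y),C[v,u],p['frame'][v,u])
```

```text
[ 539.1 -233.9   14.3] 0.179498552168665 0.0 [0.9 0.3 0. ]
tcp [303.6 252.2]
jawend [304.7 215.6]
roof [300.4 249.3]
floorend [302.  275.8]
(272, 265) [ 505.7 -272.2   43.6] [222 169  10]
(340, 265) [ 563.3 -236.1   -1.3] [78 72 69]
(305, 244) [ 547.7 -208.5   -0.5] [98 94 93]
(305, 200) [ 536.1 -248.    68.2] [184 179 166]
(265, 200) [ 536.1 -158.2    4. ] [75 69 72]
(345, 200) [ 590.1 -170.8   -2.1] [76 70 74]
(305, 290) [ 517.7 -298.4   40.9] [223 171  10]
(270, 275) [ 501.4 -277.    42.1] [212 171  58]
```

>>> step_arm(series="-1 0 0 0 0 0 0;-1 0 0 0 0 0 0;-1 0 0 0 0 0 0;-1 0 0 0 0 0 0;-1 0 0 0 0 0 0;-1 0 0 0 0 0 0;-1 0 0 0 0 0 0;-1 0 0 -0.2 0 0 0;-1 0 0 -0.5 0 0 0;-1 0 0 -1 0 0 0;-1 0 0 -1 0 0 0")

```text
time: 8.55
tool_pos: [542.0, -235.5, 99.6]
tcp_rot: [3.132, 0.002, 1.222]
contact_force: [-0.0, 0.2, 0.4]
grip_width: 83.7
finger_force: 0.0
```

>>> step_arm(series="-1 0.4 0 -0.5 0 0 0;-1 0.9 0 -1 0 0 0;-1 1 0 -1 0 0 0")

```text
time: 8.85
tool_pos: [569.1, -157.0, 178.7]
tcp_rot: [3.134, -0.001, 1.224]
contact_force: [0.8, -0.8, -0.2]
grip_width: 92.1
finger_force: 0.0
```

>>> step_arm(series="-1 0.4 0 -0.5 0 0 0;-1 0.9 0 -0.5 0 0 0;-1 1 0 -0.5 0 0 0")

```text
time: 9.15
tool_pos: [594.7, -80.1, 214.6]
tcp_rot: [3.14, -0.001, 1.226]
contact_force: [-0.3, -0.2, 0.5]
grip_width: 91.7
finger_force: 0.0
```

Run:
```python
from h import *
np.set_printoptions(precision=1,suppress=True)
p=cam('top'); save(p,'g3.png')
for t in ['spanner','jaw','jaw_end','tail_end']:
  for d in models.pinpoint(p,t)[:3]: print(t,d['p'],d['position'],atz(p,d['position'],18))
C=cloud(p); Z=C[...,2]; F=p['frame'].astype(int)
m=(F[...,0]>110)&(F[...,2]>110); m[:195]=0;m[245:]=0;m[:,:300]=0;m[:,345:]=0
print(m.sum(),C[m].mean(0) if m.sum() else 0)
```

```text
spanner 0.8 [441.5, 253.3] [ 465.  -529.5   18. ]
spanner 0.59 [346.0, 227.3] [ 524.6 -287.2   18. ]
jaw 0.9 [321.5, 216.1] [ 551.5 -224.5   18. ]
jaw 0.88 [452.3, 274.8] [ 411.9 -556.2   18. ]
jaw_end 0.75 [452.6, 276.8] [ 407.  -556.9   18. ]
jaw_end 0.55 [314.0, 216.8] [ 549.3 -205.4   18. ]
tail_end 0.63 [249.0, 225.7] [522.6 -40.9  18. ]
tail_end 0.57 [436.9, 224.8] [ 536.7 -518.3   18. ]
372 [ 538.2 -235.9   28.7]
```

View pics/g3.png

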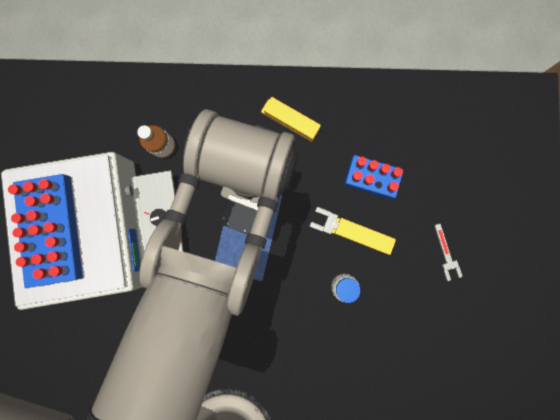

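The head is still in the sleeve, unmoved, at (325,220), so the fingers shut above it. I'll check the real fingertip height against the side camera's depth.

Run:
```python
from h import *
np.set_printoptions(precision=1,suppress=True)
p=cam('side'); C=cloud(p); o=readout.get_obs(); print(o['tool_pos'],o['tcp_rot'])
print('tcp px',proj(p,o['tool_pos']))
D=C-o['tool_pos']; x=np.array([.342,.94]); 
a=D[...,:2]@x; b=D[...,:2]@np.array([.94,-.342])
m=(np.abs(a)<45)&(np.abs(b)<110)&(D[...,2]>-60)&(D[...,2]<110)&(p['depth']>0)
for z in range(-60,100,8):
    k=m&(D[...,2]>=z)&(D[...,2]<z+8)
    if k.sum(): print(z,k.sum(),'a',a[k].min(),a[k].max(),'b',np.percentile(b[k],[0,10,50,90,100]))
u,v=proj(p,o['tool_pos']).astype(int); save(p,'g4.png',(u-50,v-60,u+50,v+40),5)
```

```text
[593.  -84.8 213.4] [-3.1  0.   1.2]
tcp px [274.4 146.8]
20 7 a -14.397163116115408 -11.154655133618533 b [-52.1 -50.6  46.6  50.3  51.8]
28 27 a -18.00621433550414 -5.110637323166384 b [-59.5 -55.5 -46.8  54.4  56.9]
36 41 a -16.24295177183198 10.033255725716337 b [-64.2 -59.1 -47.1  57.1  59.7]
44 36 a -16.871369687430526 -7.988683774676256 b [-64.  -61.1 -48.4  58.4  62.3]
52 42 a -16.87406905212266 -8.702517314091345 b [-63.3 -60.7  46.9  59.8  62.3]
60 44 a -18.79238993701713 -6.884304642238569 b [-65.5 -61.8 -47.3  59.   62.3]
68 44 a -16.5309431798782 4.135076909735333 b [-65.1 -61.6  -0.1  59.7  62.3]
76 35 a -16.307289264092105 3.2067277606036644 b [-64.4 -61.7 -49.1  59.7  62.3]
84 4 a -38.88018210285471 -6.015008279258207 b [-49.  -49.   15.   82.4  83.9]
92 89 a -42.252218097423786 8.32530026385269 b [-86.6 -80.1 -49.1  78.2  83.9]
```

View pics/g4.png

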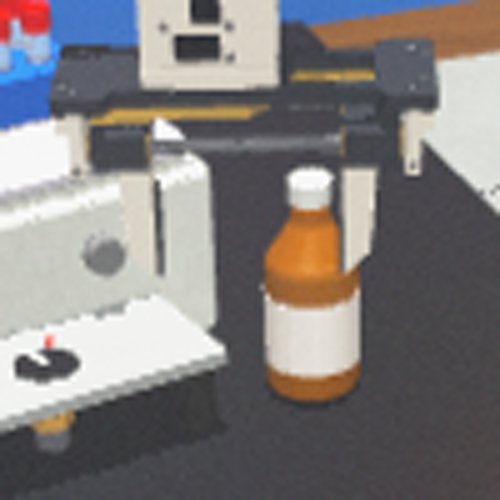

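Depth shows the fingertips about 21 mm above the reported TCP, which explains the miss. I'll correct for that and grip again, watching the contact force.

>>> step_arm(series="-1 -0.5 0 0.2 0 0 0;-1 -0.96 0 0.5 0 0 0;-1 -0.96 0 0.5 0 0 0")

```text
time: 9.75
tool_pos: [563.9, -159.8, 170.7]
tcp_rot: [-3.135, 0.001, 1.217]
contact_force: [0.3, 0.9, 0.4]
grip_width: 91.7
finger_force: 0.0
```

>>> step_arm(series="-1 -0.5 0 0.2 0 0 0;-1 -0.96 0 0.5 0 0 0;-1 -0.96 0 0.5 0 0 0;-1 -0.96 0 0.5 0 0 0")

```text
time: 10.15
tool_pos: [540.8, -228.5, 134.1]
tcp_rot: [-3.141, -0.001, 1.22]
contact_force: [-1.4, 0.3, 0.5]
grip_width: 91.9
finger_force: 0.0
```

>>> step_arm(series="-1 0 0 0.4 0 0 0;-1 0 0 0.8 0 0 0;-1 0 0 1 0 0 0;-1 0 0 1 0 0 0;-1 0 0 1 0 0 0")

```text
time: 10.65
tool_pos: [542.4, -227.4, 55.6]
tcp_rot: [3.14, -0.0, 1.223]
contact_force: [1.4, 0.3, 0.6]
grip_width: 92.1
finger_force: 0.0
```

>>> step_arm(series="-1 0 0 0.2 0 0 0;-1 0 0 0.35 0 0 0;-1 0 0 0.45 0 0 0;-1 0 0 0.5 0 0 0;-1 0 0 0.5 0 0 0;-1 0 0 0.5 0 0 0")

```text
time: 11.25
tool_pos: [541.5, -228.0, 14.7]
tcp_rot: [3.141, 0.0, 1.222]
contact_force: [-0.3, 0.2, 0.0]
grip_width: 91.6
finger_force: 0.0
```

>>> step_arm(series="-1 0 0 0.07 0 0 0;-1 0 0 0.14 0 0 0;-1 0 0 0.2 0 0 0;-1 0 0 0.26 0 0 0;-1 0 0 0.26 0 0 0;-1 0 0 0.26 0 0 0")

```text
time: 11.85
tool_pos: [541.2, -227.8, -6.7]
tcp_rot: [-3.141, -0.0, 1.222]
contact_force: [-1.0, -1.0, 0.1]
grip_width: 91.7
finger_force: 0.0
```

>>> step_arm(series="1 0 0 0 0 0 0;1 0 0 0 0 0 0;1 0 0 0 0 0 0;1 0 0 0 0 0 0;1 0 0 0 0 0 0;1 0 0 0 0 0 0;1 0 0 0 0 0 0;1 0 0 0 0 0 0;1 0 0 0 0 0 0")

```text
time: 12.75
tool_pos: [541.3, -227.8, -6.5]
tcp_rot: [3.142, -0.0, 1.222]
contact_force: [0.3, 0.1, 0.5]
grip_width: 52.6
finger_force: 30.0
```

Gripped: width 52.6 mm, 30 N. Now pull it out along the sleeve axis.

>>> step_arm(series="1 0.05 0 -0.03 0 0 0;1 0.25 0 -0.03 0 0 0;1 0.5 0 -0.03 0 0 0;1 0.75 0 -0.03 0 0 0;1 1 0 -0.03 0 0 0")

```text
time: 13.25
tool_pos: [568.8, -150.6, -4.3]
tcp_rot: [-3.141, -0.0, 1.223]
contact_force: [0.4, -0.1, -2.0]
grip_width: 52.1
finger_force: 30.0
```

>>> step_arm(series="1 0.25 0 0 0 0 0;1 0.5 0 0 0 0 0;1 0.75 0 0 0 0 0;1 1 0 0 0 0 0;1 1 0 0 0 0 0;1 1 0 0 0 0 0")

```text
time: 13.85
tool_pos: [595.6, -76.3, -4.4]
tcp_rot: [-3.141, -0.0, 1.224]
contact_force: [0.0, -0.9, -2.9]
grip_width: 52.2
finger_force: 30.0
```

>>> step_arm(series="1 0.2 -0.08 -0.15 0 0 0;1 0.5 -0.2 -0.3 0 0 0;1 0.8 -0.3 -0.3 0 0 0;1 0.9 -0.35 -0.3 0 0 0;1 0.9 -0.35 -0.3 0 0 0")

```text
time: 14.35
tool_pos: [593.7, 0.9, 20.2]
tcp_rot: [-3.141, -0.0, 1.224]
contact_force: [0.2, 0.6, -2.1]
grip_width: 52.2
finger_force: 30.0
```

>>> step_arm(series="1 0.1 -0.15 0 0 0 -0.02;1 0.28 -0.35 0 0 0 -0.04;1 0.28 -0.35 0 0 0 -0.06;1 0.28 -0.35 0 0 0 -0.08;1 0.28 -0.35 0 0 0 -0.0986;1 0.28 -0.35 0 0 0 -0.0986;1 0.28 -0.35 0 0 0 -0.0986")

```text
time: 15.05
tool_pos: [575.3, 29.5, 19.9]
tcp_rot: [-3.141, -0.0, 1.838]
contact_force: [0.2, 0.2, -2.1]
grip_width: 52.5
finger_force: 30.0
```

Run:
```python
from m import *
o=readout.get_obs(); print(o['tool_pos'],o['grip_width'],o['finger_force'])
for n,q in [('top',p),('side',cam('side'))]:
  for t in ['jaw','jaw_end','tail_end']:
    for d in models.pinpoint(q,t)[:3]: print(n,t,round(d['p'],2),np.array(d['position']),atz(q,d['position'],42))
save(q,'p1.png',(170,110,350,245),4)
```

```text
[575.3  29.7  19.8] 52.22984521468957 29.999515414237976
top jaw 0.88 [449.7 274.7] [ 413.7 -540.8   42. ]
top jaw_end 0.67 [451.3 275. ] [ 413.1 -544.7   42. ]
top tail_end 0.92 [284.4 188.3] [ 617.5 -128.7   42. ]
top tail_end 0.6 [249.7 197.4] [592.4 -42.7  42. ]
top tail_end 0.59 [438.  224.8] [ 535.7 -512.9   42. ]
side jaw 0.89 [272.1 359.1] [ 406.6 -595.2   42. ]
side jaw 0.77 [255.2 180.6] [568.9  42.7  42. ]
side jaw_end 0.97 [254.8 179.3] [570.   50.5  42. ]
side jaw_end 0.81 [264.5 360.5] [ 392.  -593.1   42. ]
side tail_end 0.66 [321.  325.4] [ 527.  -552.3   42. ]
side tail_end 0.59 [289.7 210.5] [ 611.2 -145.4   42. ]
```

View pics/p1.png

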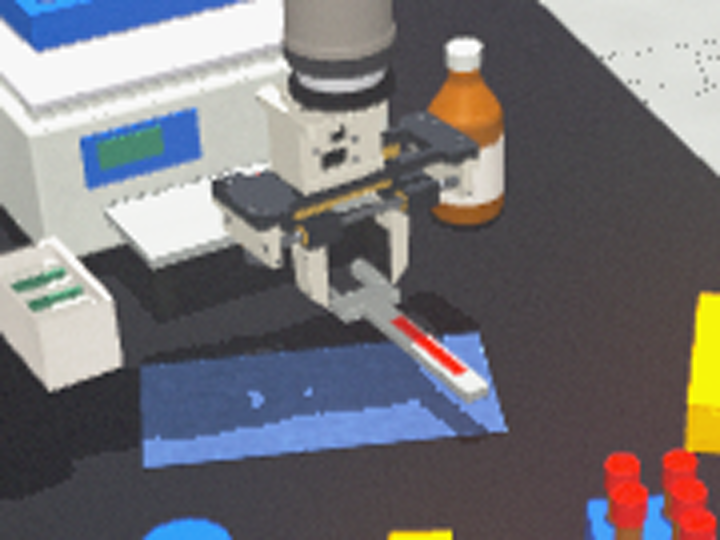

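The spanner is out of the sleeve and held by its head, with the tail at about crop (475,385) over the mat. I'll lower it onto the mat and let go.

>>> step_arm(series="1 0 0 0.1 0 0 0;1 0 0 0.2 0 0 0;1 0 0 0.3 0 0 0;1 0 0 0.36 0 0 0;1 0 0 0.4 0 0 0;1 0 0 0.42 0 0 0;1 0 0 0.42 0 0 0;-1 0 0 0.42 0 0 0;-1 0 0 0.42 0 0 0;-1 0 0 0.42 0 0 0;-1 0 0 0.42 0 0 0;-1 0 0 0.42 0 0 0")

```text
time: 16.65
tool_pos: [575.6, 30.4, -13.5]
tcp_rot: [3.141, 0.0, 1.842]
contact_force: [-0.4, -0.5, -0.1]
grip_width: 87.8
finger_force: 0.0
```

>>> step_arm(series="-1 0 0 -0.2 0 0 0;-1 0 0 -0.5 0 0 0;-1 0 0 -1 0 0 0;-1 0 0 -1 0 0 0;-1 0 0 -1 0 0 0")

```text
time: 17.15
tool_pos: [576.0, 30.4, 67.2]
tcp_rot: [3.14, 0.001, 1.842]
contact_force: [0.0, 0.2, 0.1]
grip_width: 92.1
finger_force: 0.0
```

>>> step_arm(series="-1 -0.4 0 0 0 0 0;-1 -0.8 0 0 0 0 0;-1 -1 0 0 0 0 0;-1 -1 0 0 0 0 0;-1 -1 0 0 0 0 0")

```text
time: 17.65
tool_pos: [596.1, -46.1, 65.4]
tcp_rot: [-3.14, -0.002, 1.841]
contact_force: [0.3, 0.0, 0.6]
grip_width: 91.6
finger_force: 0.0
```

Run:
```python
from m import *
o=readout.get_obs(); print(o['tool_pos'],o['tcp_rot'],o['grip_width'])
for n,q in [('top',p),('side',cam('side'))]:
  for t in ['spanner','jaw','jaw_end','tail_end']:
    for d in models.pinpoint(q,t)[:3]: print(n,t,round(d['p'],2),np.array(d['position']),atz(q,d['position'],9))
save(q,'p2.png',(170,110,350,245),4)
```

```text
[596.1 -45.6  65.6] [-3.1 -0.   1.8] 91.800745196703
top spanner 0.7 [445.  252.5] [ 467.  -541.6    9. ]
top jaw 0.74 [222.7 202.2] [581.5  29.6   9. ]
top jaw 0.74 [451.2 274.8] [ 411.2 -556.8    9. ]
top jaw_end 0.84 [215.9 206. ] [571.3  46.7   9. ]
top jaw_end 0.62 [452.1 276.3] [ 407.5 -559.1    9. ]
top jaw_end 0.28 [341.3 284.8] [ 379.5 -278.4    9. ]
top tail_end 0.69 [436.6 222. ] [ 544.2 -520.7    9. ]
top tail_end 0.62 [282.3 190.7] [ 615.1 -122.8    9. ]
side spanner 0.88 [290.1 345.2] [ 459.1 -551.8    9. ]
side spanner 0.68 [271.4 200.1] [595.4 -30.3   9. ]
side spanner 0.27 [235.8 173.3] [537.3 163.2   9. ]
side jaw 0.94 [253.8 192.1] [559.1  31.8   9. ]
side jaw 0.91 [271.3 359.3] [ 411.9 -571.     9. ]
side jaw_end 0.85 [253.7 187.9] [565.9  55.1   9. ]
side jaw_end 0.78 [265.6 361.5] [ 399.6 -572.     9. ]
side tail_end 0.87 [289.9 216.3] [ 617.8 -128.4    9. ]
side tail_end 0.64 [317.5 328.1] [ 529.4 -530.4    9. ]
```

View pics/p2.png

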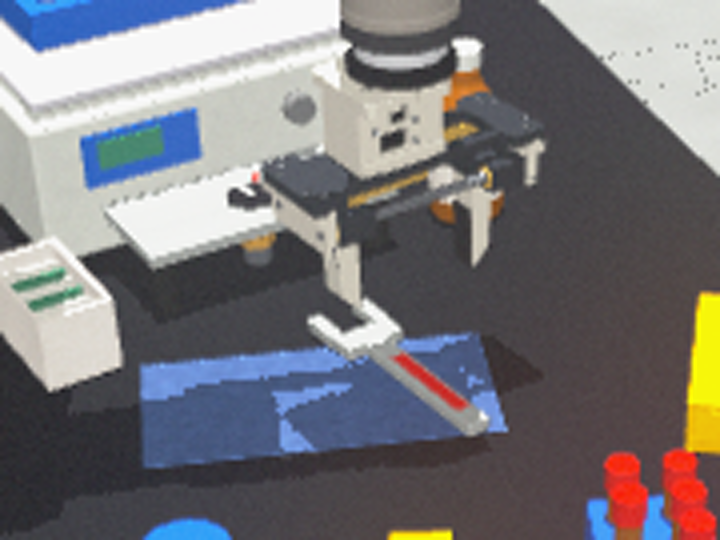

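The spanner lies flat on the mat, head at crop (360,330) and tail at (475,425), pointing at the hexagon. Next, regrip it on the handle.

>>> step_arm(series="-1 -0.15 0 0.2 0 0 0;-1 -0.26 0 0.5 0 0 0;-1 -0.26 0 0.75 0 0 0;-1 -0.26 0 0.85 0 0 0;-1 -0.26 0 0.85 0 0 0")

```text
time: 18.65
tool_pos: [601.3, -67.0, -3.6]
tcp_rot: [-3.139, -0.002, 1.842]
contact_force: [-0.1, 0.4, -0.6]
grip_width: 91.7
finger_force: 0.0
```

>>> step_arm(series="-1 0 0 0.06 0 0 0;-1 0 0 0.11 0 0 0;-1 0 0 0.15 0 0 0;-1 0 0 0.17 0 0 0;-1 0 0 0.17 0 0 0")

```text
time: 19.15
tool_pos: [602.4, -66.6, -15.3]
tcp_rot: [3.141, -0.0, 1.842]
contact_force: [-0.7, 0.2, -0.7]
grip_width: 91.9
finger_force: 0.0
```

>>> step_arm(series="1 0 0 0 0 0 0;1 0 0 0 0 0 0;1 0 0 0 0 0 0;1 0 0 0 0 0 0;1 0 0 0 0 0 0;1 0 0 0 0 0 0;1 0 0 0 0 0 0;1 0 0 0 0 0 0;1 0 0 0 0 0 0;1 0 0 0 0 0 0;1 0 0 0 0 0 0;1 0 0 0 0 0 0")

```text
time: 20.35
tool_pos: [602.4, -66.7, -15.3]
tcp_rot: [3.142, -0.0, 1.842]
contact_force: [-0.7, -0.2, -2.0]
grip_width: 19.0
finger_force: 30.0
```

>>> step_arm(series="1 0 0 -0.05 0 0 0;1 0 0 -0.15 0 0 0;1 0 0 -0.25 0 0 0;1 0 0 -0.25 0 0 0;1 0 0 -0.25 0 0 0")

```text
time: 20.85
tool_pos: [602.6, -66.8, 5.1]
tcp_rot: [3.141, 0.0, 1.842]
contact_force: [-0.2, -0.1, -2.7]
grip_width: 19.3
finger_force: 30.0
```

Run:
```python
from m import *
o=readout.get_obs(); print(o['tool_pos'],o['tcp_rot'],o['grip_width'],o['moment'])
ang=o['tcp_rot'][2]; U=np.array([np.cos(ang),np.sin(ang)]); V=np.array([U[1],-U[0]])
for n in ['top','side']*2:
  q=cam(n)
  for t in ['jaw','jaw_end','tail_end','hexagon']:
    for d in models.pinpoint(q,t)[:3]:
      X=atz(q,d['position'],29)
      if X[1]>-200: e=X[:2]-o['tool_pos'][:2]; print(n,t,round(d['p'],2),np.array(d['position']),X[:2],'along',e@U,'lat',e@V)
  C=cloud(q); F=q['frame'].astype(int); D=C[...,:2]-o['tool_pos'][:2]; a=D@U; l=D@V
  m=(C[...,2]>20)&(C[...,2]<50)&(a>40)&(a<160)&(np.abs(l)<50)&(F.min(2)>80)
  for k in range(50,150,10):
    s=m&(a>=k)&(a<k+10)
    if s.sum()>2: print(n,k,s.sum(),'lat',l[s].min(),l[s].max(),'z',np.median(C[s][:,2]))
```

```text
[602.4 -66.7   4.8] [ 3.1 -0.   1.8] 19.122708807304292 [-0.2  0.   0. ]
top jaw 0.53 [218.4 202.3] [579.3  37.2] along 106.27026139115067 lat 5.599325816698179
top jaw_end 0.53 [211.7 208.6] [562.9  53.4] along 126.2715118735322 lat -5.809903574556866
top hexagon 0.83 [159.5 221.6] [527. 183.] along 260.75471275190665 lat -5.756983841505475
top 50 26 lat -11.580911567617276 4.372617997755448 z 35.29599178056654
top 60 30 lat -11.244024959914924 7.805351631231872 z 34.922906102141575
top 70 70 lat -26.453048312279456 17.326952486854886 z 34.53854190121484
top 80 76 lat -26.473299484076563 22.83697608606761 z 34.43988497575252
top 90 50 lat -27.928215130297733 24.417878231329357 z 33.799907644362406
top 100 38 lat -27.911507698184185 24.779997442541312 z 33.93966660727951
top 110 38 lat -28.05592124208634 23.78104752646685 z 33.14275843622932
top 120 15 lat -26.353115365663967 14.825928885229299 z 34.14102996182077
side jaw_end 0.67 [254.1 182.7] [567.7  52.7] along 124.4065328563591 lat -1.409469429449663
side tail_end 0.67 [288.1 209.7] [ 614.7 -122.7] along -57.19827090848978 lat -
[... 1347 characters left out ...]
35268646194646
side jaw 0.54 [250.8 187.3] [550.5  30.9] along 107.96395752785646 lat -23.825006422143428
side jaw_end 0.69 [253.9 188.7] [557.   19.7] along 95.4711702163751 lat -20.572636978259716
side jaw_end 0.51 [257.2 181.7] [578.4  54.8] along 123.53522438797242 lat 9.450825506008943
side tail_end 0.58 [288.4 211.6] [ 612.3 -131.7] along -65.25708719267075 lat -7.880873974001722
side hexagon 0.56 [234.4 168.3] [534.  162.5] along 239.11590232891882 lat -4.45454126503358
side 50 12 lat -14.30315439233274 -3.5819880640214823 z 32.27855958773999
side 60 14 lat -16.292467313978417 1.786639788156666 z 28.783905236379795
side 80 6 lat -6.5835973852306156 5.11441769234947 z 32.11929861590501
```

Run:
```python
from h import *
np.set_printoptions(precision=2,suppress=True)
p=cam('top'); im=cv2.imread('pics/top0.png')[:,:,::-1].astype(int)
big=cv2.resize(im[195:240,138:182].astype(np.uint8),None,fx=8,fy=8,interpolation=cv2.INTER_CUBIC).astype(int)
def w(P): # big px -> world at 58
    return np.array([atz(p,((x+.5)/8-.5+138,(y+.5)/8-.5+195),58)[:2] for x,y in P])
g=big.mean(2); 
dark=(g<130).astype(np.uint8); k,l,s,c=cv2.connectedComponentsWithStats(dark)
i=max((j for j in range(1,k) if 100<c[j][0]<230 and 100<c[j][1]<250),key=lambda j:s[j,4]); m=(l==i).astype(np.uint8)
hull=cv2.convexHull(cv2.findContours(m,0,2)[0][0]); (x,y),r=cv2.minEnclosingCircle(hull); E=cv2.fitEllipse(hull)
ctr=w([E[0]])[0]; print('disc',ctr,w([(x,y)]),E)
inside=np.zeros_like(m); cv2.ellipse(inside,(E[0],(E[1][0]*.97,E[1][1]*.97),E[2]),1,-1)
ys,xs=np.nonzero((inside==1)&(g>150)); W=w(list(zip(xs,ys))); mu=W.mean(0); d=np.linalg.svd(W-mu,full_matrices=False)[2][0]; d*=np.sign(d@(mu-ctr))
print('pointer',len(W),mu,'pca',np.degrees(np.arctan2(d[1],d[0])),'from ctr',np.degrees(np.arctan2(*(mu-ctr)[::-1])))
ys,xs=np.nonzero((big[...,0]-big[...,1]>50)&(np.arange(big.shape[0])[:,None]>60)&(np.arange(big.shape[1])<200)); W=w(list(zip(xs,ys))); mu=W.mean(0); print('red',mu,np.degrees(np.arctan2(*(mu-ctr)[::-1])))
for t in ['hexagon','shaker']:
    print(t,[(d['p'],atz(p,d['position'],29)) for d in models.pinpoint(p,t)])
```

```text
disc [537.1  177.28] [[536.68 177.21]] ((166.36196899414062, 179.61883544921875), (137.8876495361328, 144.09963989257812), 63.37235641479492)
pointer 1576 [533.71 187.44] pca 109.24430729709924 from ctr 108.41889883343376
red [546.75 207.86] 72.48318915417047
hexagon [(0.73, array([529.34, 179.06,  29.  ])), (0.66, array([534.32, 170.53,  29.  ]))]
shaker [(0.78, array([537.39, 168.68,  29.  ]))]
```

>>> step_arm(series="1 0.2 0.05 0 0 0 0;1 0.45 0.1 0 0 0 -0.007;1 0.7 0.14 0 0 0 -0.007;1 0.8 0.14 0 0 0 -0.007;1 0.8 0.14 0 0 0 -0.007;1 0.8 0.14 0 0 0 -0.007")

```text
time: 22.65
tool_pos: [596.2, -2.2, 4.8]
tcp_rot: [3.141, 0.0, 1.886]
contact_force: [-0.3, 0.3, -2.0]
grip_width: 19.0
finger_force: 30.0
```

Run:
```python
from m import *
from plan import go
o=readout.get_obs(); print(o['tool_pos'],o['tcp_rot'],o['grip_width'])
ang=o['tcp_rot'][2]; U=np.array([np.cos(ang),np.sin(ang)]); V=np.array([U[1],-U[0]])
for n in ['top','side']:
  q=cam(n); C=cloud(q); F=q['frame'].astype(int); D=C[...,:2]-o['tool_pos'][:2]; a=D@U; l=D@V
  m=(C[...,2]>22)&(C[...,2]<48)&(a>40)&(a<160)&(np.abs(l)<50)&(F.min(2)>80)
  for k in range(50,150,10):
    s=m&(a>=k)&(a<k+10)
    if s.sum()>4: print(n,k,s.sum(),'lat',l[s].min(),l[s].max(),'z',np.median(C[s][:,2]), 'amax',a[s].max())
h=np.array([536.8,176.9])-o['tool_pos'][:2]; print('hex along',h@U,'lat',h@V)
go([572.5,72.9,o['tool_pos'][2]],1.885)
```

```text
[596.308  -2.624   4.82 ] [3.141 0.    1.886] 19.370623307604344
top 60 20 lat -11.506766015370262 4.563936857162686 z 34.51547699972524 amax 69.81456272633955
top 70 58 lat -26.129302093073264 8.89304937028462 z 34.50820745988371 amax 79.85896537594003
top 80 63 lat -26.0803856071698 12.485756721860621 z 34.80241157587078 amax 89.96316209240867
top 90 40 lat -27.664006474160942 18.904946286034104 z 34.02640269290515 amax 99.94027760809
top 100 34 lat -28.037360753911663 23.980131140009952 z 33.71441240477351 amax 109.48621085563921
top 110 42 lat -28.20238208991215 25.262617436919207 z 33.69463605050453 amax 119.97622791481739
top 120 27 lat -27.29647751896268 24.519942632813834 z 33.37493115933636 amax 127.36109189605797
side 50 10 lat -15.187772906636338 -2.560295898526817 z 32.630747710679536 amax 58.5399117380261
side 60 13 lat -12.276880874622975 6.752226953852182 z 32.33520125347913 amax 69.43520442356292
hex along 189.12679607463133 lat -0.989558399471588
shift [ 0.993  0.01  -0.001] turn [ 0.  0. -0.]
```

>>> step_arm(series="1 0.15 0.01 0 0 0 0;1 0.3 0.01 0 0 0 0;1 0.4 0.01 0 0 0 0;1 0.5 0.01 0 0 0 0;1 0.56 0.01 0 0 0 0;1 0.62 0.01 0 0 0 0;1 0.68 0.01 0 0 0 0;1 0.7 0.01 0 0 0 0")

```text
time: 23.6
tool_pos: [579.3, 51.9, 4.7]
tcp_rot: [-3.142, -0.0, 1.886]
contact_force: [0.1, 0.0, -2.4]
grip_width: 19.0
finger_force: 30.0
```

>>> step_arm(series="1 0.05 0 0 0 0 0;1 0.1 0 0 0 0 0;1 0.15 0 0 0 0 0;1 0.2 0 0 0 0 0;1 0.25 0 0 0 0 0;1 0.28 0 0 0 0 0;1 0.28 0 0 0 0 0")

```text
time: 24.3
tool_pos: [572.4, 73.1, 4.7]
tcp_rot: [-3.142, -0.0, 1.886]
contact_force: [-0.0, 0.1, -2.7]
grip_width: 19.2
finger_force: 30.0
```

```bash
cat > arc.py <<'E'
import sys
from plan import *
hx=np.array([536.8,176.9])
def arc(t0,angs,L=109.,lat=1.7,frm=None):
    o=readout.get_obs(); P0=o['tool_pos'] if frm is None else np.array(frm); U=lambda t:np.array([np.cos(t),np.sin(t)]); V=lambda t:np.array([np.sin(t),-np.cos(t)])
    pos=lambda t:hx-L*U(t)+lat*V(t)
    for d in angs:
        t=np.radians(d); D=pos(t)-P0[:2]; print(d,np.array([D@U(t0),D@V(t0)])/80,'az',(t0-t)/2/np.pi)
E
python3 -c "
from arc import *
arc(1.886,[104,100,96,92,88,84,80,76,72,68,64])
from scipy.spatial.transform import Rotation as R
print(readout.get_obs()['moment'])"
```

```text
104 [ 0.01  -0.096] az 0.01127733378242569
100 [ 0.019 -0.191] az 0.022388444893536818
96 [ 0.034 -0.285] az 0.03349955600464791
92 [ 0.056 -0.377] az 0.044610667115759034
88 [ 0.084 -0.468] az 0.05572177822687016
84 [ 0.118 -0.557] az 0.06683288933798126
80 [ 0.159 -0.643] az 0.07794400044909237
76 [ 0.205 -0.726] az 0.08905511156020347
72 [ 0.257 -0.805] az 0.1001662226713146
68 [ 0.315 -0.881] az 0.11127733378242569
64 [ 0.377 -0.953] az 0.12238844489353681
[-0.113  0.05   0.019]
```

>>> step_arm(series="1 0.005 -0.05 0 0 0 0.0056;1 0.01 -0.096 0 0 0 0.0113;1 0.015 -0.144 0 0 0 0.0168;1 0.019 -0.191 0 0 0 0.0224;1 0.026 -0.238 0 0 0 0.028;1 0.034 -0.285 0 0 0 0.0335;1 0.034 -0.285 0 0 0 0.0335")

```text
time: 25.0
tool_pos: [549.7, 68.0, 4.8]
tcp_rot: [-3.141, 0.0, 1.675]
contact_force: [-0.7, 0.0, -1.6]
grip_width: 18.9
finger_force: 30.1
```

```bash
python3 -c "
from arc import *
o=readout.get_obs(); print(o['tool_pos'],o['tcp_rot'],o['contact_force'],o['moment'],o['grip_width'])
arc(np.radians(96),[92,88,84,80,76,72,68,64])"
```

```text
[549.698  68.017   4.759] [-3.141  0.     1.675] [-0.729  0.03  -1.563] [-0.273  0.149  0.206] 18.880545944911024
92 [ 0.01  -0.092] az 0.011111111111111127
88 [ 0.018 -0.187] az 0.022222222222222254
84 [ 0.033 -0.281] az 0.03333333333333335
80 [ 0.055 -0.373] az 0.044444444444444474
76 [ 0.083 -0.464] az 0.055555555555555566
72 [ 0.117 -0.553] az 0.0666666666666667
68 [ 0.157 -0.639] az 0.07777777777777778
64 [ 0.204 -0.722] az 0.0888888888888889
```

>>> step_arm(series="1 0.005 -0.046 0 0 0 0.0056;1 0.01 -0.092 0 0 0 0.0111;1 0.014 -0.14 0 0 0 0.0167;1 0.018 -0.187 0 0 0 0.0222;1 0.025 -0.234 0 0 0 0.0278;1 0.033 -0.281 0 0 0 0.0333;1 0.044 -0.327 0 0 0 0.0389;1 0.055 -0.373 0 0 0 0.0444;1 0.055 -0.373 0 0 0 0.0444")

```text
time: 25.9
tool_pos: [519.9, 69.3, 4.8]
tcp_rot: [3.141, 0.0, 1.398]
contact_force: [-0.1, -2.0, -2.9]
grip_width: 19.4
finger_force: 30.2
```

```bash
python3 -c "
from arc import *
o=readout.get_obs(); print(o['tool_pos'],o['tcp_rot'],o['contact_force'],o['moment'],o['grip_width'])
arc(np.radians(80),[76,72,70,68,66,64,62])
from m import *
F=p['frame'];print('dial visible?',F[217,159],F[228,159],F[213,146])
print(models.pinpoint(p,'hexagon')[:2])"
```

```text
[519.899  69.27    4.837] [3.141 0.    1.398] [-0.123 -2.034 -2.938] [-0.534  0.204  0.326] 19.372408663984473
76 [ 0.001 -0.099] az 0.01111111111111109
72 [ 0.009 -0.194] az 0.02222222222222222
70 [ 0.016 -0.241] az 0.027777777777777783
68 [ 0.024 -0.288] az 0.03333333333333331
66 [ 0.034 -0.335] az 0.038888888888888876
64 [ 0.046 -0.381] az 0.04444444444444444
62 [ 0.059 -0.426] az 0.05
dial visible? [221 214 196] [203 193 175] [213 202 184]
[{'position': [228.3, 230.3], 'p': 0.53}]
```

>>> step_arm(series="1 0 -0.05 0 0 0 0.0056;1 0.001 -0.099 0 0 0 0.0111;1 0.005 -0.147 0 0 0 0.0167;1 0.009 -0.194 0 0 0 0.0222;1 0.016 -0.241 0 0 0 0.0278;1 0.024 -0.288 0 0 0 0.0333;1 0.024 -0.288 0 0 0 0.0333")

```text
time: 26.7
tool_pos: [497.4, 75.3, 4.7]
tcp_rot: [-3.141, 0.0, 1.188]
contact_force: [-0.5, -1.7, -2.6]
grip_width: 19.2
finger_force: 30.2
```

```bash
python3 -c "
from arc import *
o=readout.get_obs(); print(o['tool_pos'],o['tcp_rot'],o['contact_force'],o['moment'],o['grip_width'])
arc(np.radians(68),[66,64,62,60,58])"
```

```text
[497.442  75.305   4.745] [-3.141  0.     1.188] [-0.464 -1.714 -2.609] [-0.608  0.229  0.345] 19.224433146307334
66 [-0.001 -0.046] az 0.005555555555555564
64 [ 0.001 -0.093] az 0.011111111111111127
62 [ 0.005 -0.141] az 0.01666666666666669
60 [ 0.01  -0.188] az 0.022222222222222254
58 [ 0.016 -0.235] az 0.027777777777777783
```

>>> step_arm(series="1 0 -0.023 0 0 0 0.0028;1 0 -0.046 0 0 0 0.0056;1 0 -0.07 0 0 0 0.0083;1 0 -0.07 0 0 0 0.0083")

```text
time: 27.1
tool_pos: [492.1, 77.5, 4.7]
tcp_rot: [-3.141, 0.0, 1.135]
contact_force: [-0.6, -2.9, -2.3]
grip_width: 19.3
finger_force: 30.2
```

```bash
python3 -c "
from arc import *
o=readout.get_obs(); print(o['tool_pos'],o['tcp_rot'],o['contact_force'],o['moment'],o['grip_width'])
arc(np.radians(65),[64,63,62,61,60,58])"
```

```text
[492.107  77.516   4.688] [-3.141  0.     1.135] [-0.571 -2.923 -2.255] [-0.701  0.326  0.355] 19.325653485397797
64 [-0.001 -0.021] az 0.002777777777777782
63 [-0.    -0.045] az 0.005555555555555564
62 [ 0.    -0.069] az 0.008333333333333345
61 [ 0.001 -0.093] az 0.011111111111111127
60 [ 0.003 -0.116] az 0.013888888888888909
58 [ 0.007 -0.164] az 0.019444444444444438
```

>>> step_arm(series="1 0 -0.023 0 0 0 0.0028;1 0 -0.046 0 0 0 0.0056;1 0 -0.07 0 0 0 0.0083;1 0 -0.07 0 0 0 0.0083")

```text
time: 27.5
tool_pos: [486.9, 80.0, 4.7]
tcp_rot: [-3.141, -0.0, 1.082]
contact_force: [-0.4, -2.2, -2.0]
grip_width: 19.2
finger_force: 30.2
```

```bash
python3 -c "
from arc import *
o=readout.get_obs(); print(o['tool_pos'],o['tcp_rot'],o['contact_force'],o['moment'],o['grip_width'])
p=cam('top');print(p['frame'][225:213:-2,150])
arc(np.radians(62),[61,60,59,58])"
```

```text
[486.928  80.009   4.712] [-3.141 -0.     1.082] [-0.4   -2.157 -2.043] [-0.622  0.353  0.382] 19.21028294017767
[[192 182 166]
 [184 175 160]
 [176 168 152]
 [165 157 143]
 [150 143 130]
 [129 123 113]]
61 [-0.001 -0.022] az 0.002777777777777782
60 [-0.    -0.046] az 0.005555555555555564
59 [ 0.   -0.07] az 0.008333333333333309
58 [ 0.001 -0.094] az 0.01111111111111109
```

>>> step_arm(series="1 0 -0.022 0 0 0 0.0028;1 0 -0.046 0 0 0 0.0056;1 0 -0.07 0 0 0 0.0083;1 0 -0.094 0 0 0 0.0111;1 0 -0.094 0 0 0 0.0111")

```text
time: 28.05
tool_pos: [480.4, 83.6, 4.7]
tcp_rot: [-3.141, -0.0, 1.013]
contact_force: [-0.7, -1.3, -2.0]
grip_width: 19.5
finger_force: 30.2
```

```bash
python3 -c "
from arc import *
o=readout.get_obs(); print(o['tool_pos'],o['tcp_rot'],o['contact_force'],o['moment'],o['grip_width'])
p=cam('side'); u,v=proj(p,(537,177,58)); print(u,v)
u=int(u);v=int(v); save(p,'s5.png',(u-40,v-30,u+40,v+45),8)
"
```

```text
[480.405  83.6     4.739] [-3.141 -0.     1.013] [-0.709 -1.324 -2.049] [-0.413  0.364  0.344] 19.5257740981559
233.39988249210558 158.2788901914376
```

View pics/s5.png

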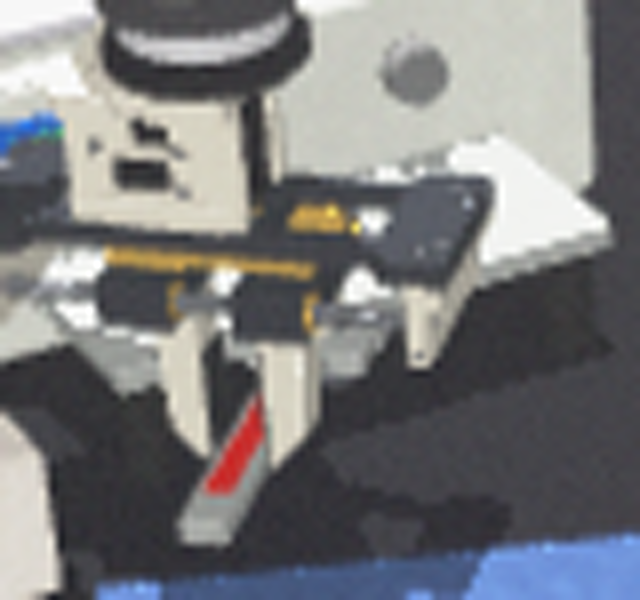

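The gripper hides the dial. The tail shows at crop (210,530), so I'll get the handle's true yaw from the red stripe.

Run:
```python
from h import *
p=cam('side'); F=p['frame'].astype(int); v,u=np.mgrid[:420,:560]
m=(F[...,0]>F[...,1]+70)&(F[...,0]>F[...,2]+70)&(u>210)&(u<235)&(v>170)&(v<195)
X=np.array([atz(p,q,35)[:2] for q in zip(u[m],v[m])]); print(len(X))
g=(F.min(2)>90)&(u>212)&(u<224)&(v>188)&(v<198); T=np.array([atz(p,q,35)[:2] for q in zip(u[g],v[g])])
o=readout.get_obs(); c=X.mean(0); d=np.linalg.svd(X-c,full_matrices=False)[2][0]; d*=np.sign(d[1])
print('stripe',c,np.degrees(np.arctan2(d[1],d[0])),'to hex',np.degrees(np.arctan2(*(np.array([536.8,176.9])-c)[::-1])))
print('tail px',T.mean(0),np.degrees(np.arctan2(*(np.array([536.8,176.9])-T.mean(0))[::-1])), np.linalg.norm(np.array([536.8,176.9])-T.mean(0)), np.degrees(o['tcp_rot'][2]))
```

```text
36
stripe [471.2191088   70.21124596] 60.88055855499239 to hex 58.42122495738045
tail px [452.29603142  31.3267444 ] 59.8652194445014 168.32258746903162 58.05649393292958
```

>>> step_arm(series="1 0 -0.025 0 0 0 0;1 0 -0.05 0 0 0 0;1 0 -0.05 0 0 0 0;1 0 -0.05 0 0 0 0")

```text
time: 28.55
tool_pos: [478.0, 85.3, 5.0]
tcp_rot: [3.14, -0.001, 1.013]
contact_force: [2.4, -4.9, -2.2]
grip_width: 19.3
finger_force: 30.0
```

```bash
cat > f.py <<'E'
from plan import *
o=readout.get_obs(); t=o['tcp_rot'][2]; f=np.array(o['contact_force']); U=np.array([np.cos(t),np.sin(t)])
print(o['tool_pos'],np.degrees(t),'fx',f[:2]@U,'fy',f[:2]@[U[1],-U[0]],'fz',f[2],'mz',o['moment'],o['grip_width'])
E
python3 f.py
```

```text
[477.971  85.295   4.957] 58.01862535246641 fx -2.8956694800578844 fy 4.579405326394798 fz -2.166535537060265 mz [-0.937 -0.177 -0.06 ] 19.297613268728316
```

>>> step_arm(series="1 0 -0.025 0 0 0 0;1 0 -0.05 0 0 0 0;1 0 -0.075 0 0 0 0;1 0 -0.075 0 0 0 0;1 0 -0.075 0 0 0 0")

```text
time: 29.05
tool_pos: [474.4, 88.0, 5.4]
tcp_rot: [3.138, -0.002, 1.011]
contact_force: [4.8, -8.3, -2.4]
grip_width: 19.1
finger_force: 30.8
```

```bash
python3 f.py
```

```text
[474.365  87.992   5.353] 57.939724882112124 fx -4.453333805338502 fy 8.457631911281073 fz -2.3887597205022733 mz [-1.54  -0.644 -0.618] 19.13756902614237
```

>>> step_arm(series="1 0 0 0 0 0 0.003;1 0 0 0 0 0 0.006;1 0 0 0 0 0 0.009;1 0 0 0 0 0 0.011;1 0 0 0 0 0 0.011;1 0 0 0 0 0 0.011")

```text
time: 29.65
tool_pos: [472.7, 89.0, 4.9]
tcp_rot: [3.141, -0.001, 0.945]
contact_force: [4.5, -0.3, -3.0]
grip_width: 19.3
finger_force: 30.0
```

```bash
python3 f.py
python3 - <<'E'
from h import *
p=cam('side'); F=p['frame'].astype(int); v,u=np.mgrid[:420,:560]
m=(F[...,0]>F[...,1]+70)&(F[...,0]>F[...,2]+70)&(u>208)&(u<235)&(v>170)&(v<195)
X=np.array([atz(p,q,35)[:2] for q in zip(u[m],v[m])]);c=X.mean(0); d=np.linalg.svd(X-c,full_matrices=False)[2][0]; d*=np.sign(d[1])
print('stripe',len(X),c,np.degrees(np.arctan2(d[1],d[0])),'to hex',np.degrees(np.arctan2(*(np.array([536.8,176.9])-c)[::-1])))
E
```

```text
[472.719  88.993   4.882] 54.11613243313491 fx 2.3543499157366994 fy 3.798368870434921 fz -3.011604516812824 mz [-0.234 -0.617  0.12 ] 19.331849896873372
stripe 31 [461.56509525  75.59608675] 55.77812506782676 to hex 53.40000759846022
```

```bash
cat > tail.py <<'E'
from plan import *
p=cam('side'); F=p['frame'].astype(int); v,u=np.mgrid[:420,:560]; o=readout.get_obs(); P=np.array(o['tool_pos']); t=o['tcp_rot'][2]
U=np.array([np.cos(t),np.sin(t)]); V=np.array([U[1],-U[0]])
H=np.array([[atz(p,(a,b),35)[:2] for a in range(180,320)] for b in range(150,240)]); D=H-P[:2]; a=D@U; l=D@V
sub=F[150:240,180:320]; bright=((sub.max(2)>120)&(sub[...,2]<sub[...,0]+15))
for k in range(-74,-14,6):
    s=bright&(a>=k)&(a<k+6)&(np.abs(l)<22)
    if s.sum()>2: print(k,s.sum(),'lat',l[s].min().round(1),l[s].max().round(1),'mid',np.mean([l[s].min(),l[s].max()]).round(1))
E
python3 tail.py; python3 -c "
from arc import *
arc(np.radians(54.1),[55,56,57,58,60,62],L=108.)"
```

```text
-74 8 lat -4.4 12.3 mid 3.9
-68 8 lat -6.6 13.1 mid 3.2
-62 8 lat -5.9 13.8 mid 4.0
-56 9 lat -8.1 14.6 mid 3.3
-50 8 lat -7.4 12.5 mid 2.5
-44 8 lat -6.7 13.3 mid 3.3
-38 8 lat -5.9 14.1 mid 4.1
-32 9 lat -8.2 14.9 mid 3.3
-26 8 lat -7.4 12.7 mid 2.6
-20 11 lat -18.0 16.5 mid -0.8
55 [0.011 0.047] az -0.0025000000000000035
56 [0.012 0.071] az -0.005277777777777785
57 [0.013 0.094] az -0.008055555555555568
58 [0.015 0.118] az -0.01083333333333335
60 [0.02  0.165] az -0.016388888888888876
62 [0.026 0.211] az -0.02194444444444444
```

>>> step_arm(series="1 0.01 0.047 0 0 0 -0.0025;1 0.012 0.071 0 0 0 -0.0053;1 0.015 0.118 0 0 0 -0.0108;1 0.02 0.165 0 0 0 -0.0164;1 0.02 0.165 0 0 0 -0.0164")

```text
time: 30.25
tool_pos: [482.8, 82.1, 4.3]
tcp_rot: [-3.139, 0.001, 1.048]
contact_force: [-1.3, 0.8, -2.3]
grip_width: 19.3
finger_force: 30.1
```

```bash
python3 f.py
```

```text
[482.767  82.094   4.264] 60.056400248701216 fx 0.08184590437469651 fy -1.5006343123973356 fz -2.285150134074642 mz [0.158 0.352 0.267] 19.278474183556384
```

>>> step_arm(series="1 -0.1 0 0 0 0 0;1 -0.2 0 0 0 0 0;1 -0.3 0 0 0 0 0;1 -0.4 0 0 0 0 0;1 -0.55 0 0 0 0 0;1 -0.75 0 0 0 0 0;1 -1 0 0 0 0 0;1 -1 0 0 0 0 0")

```text
time: 31.05
tool_pos: [442.2, 11.2, 4.6]
tcp_rot: [-3.14, 0.001, 1.045]
contact_force: [0.5, 0.4, -2.4]
grip_width: 19.1
finger_force: 30.0
```

>>> step_arm(series="1 -0.3 0.1 0 0 0 0;1 -0.5 0.2 0 0 0 0;1 -0.5 0.2 0 0 0 0;1 -0.5 0.2 0 0 0 0")

```text
time: 31.45
tool_pos: [437.8, -29.7, 4.8]
tcp_rot: [3.141, -0.0, 1.046]
contact_force: [-0.2, -0.0, -3.0]
grip_width: 19.5
finger_force: 30.0
```

```bash
cat > dial.py <<'E'
from m import *
def dial(q,show=True):
    im=q['frame']; big=cv2.resize(im[195:240,138:182],None,fx=8,fy=8,interpolation=cv2.INTER_CUBIC).astype(int); g=big.mean(2)
    w=lambda P:np.array([atz(q,((x+.5)/8-.5+138,(y+.5)/8-.5+195),58)[:2] for x,y in P])
    yy,xx=np.mgrid[:big.shape[0],:big.shape[1]]; r=np.hypot(xx-166.4,yy-179.6)
    print('dark frac in disc',(g[r<60]<130).mean())
    ys,xs=np.nonzero((r<64)&(g>150)); W=w(list(zip(xs,ys))); c=w([(166.4,179.6)])[0]; mu=W.mean(0)
    print('pointer',len(W),np.degrees(np.arctan2(*(mu-c)[::-1])))
    ys,xs=np.nonzero((big[...,0]-big[...,1]>50)&(r<200)&(xx<170)); 
    if len(xs): mu=w(list(zip(xs,ys))).mean(0); print('red',len(xs),np.degrees(np.arctan2(*(mu-c)[::-1])))
dial(p)
E
python3 f.py; python3 dial.py; python3 -c "
from h import *
p=cam('top')
for y in range(205,232): print(y,' '.join('%3d'%k for k in p['frame'][y,140:176].mean(1)))"
```

```text
[437.775 -29.698   4.77 ] 59.910297352103385 fx -0.09944216440471082 fy -0.11880907379003791 fz -3.0312758482146522 mz [-0.169  0.146  0.042] 19.456900428882353
dark frac in disc 0.8590117563864581
pointer 1465 72.99652785321058
red 761 72.5045678226392
205 211 214 216 217 216 215 215 215 216 216 216 215 214 214 216 216 214 215 214 214 215 216 214 216 218 218 217 218 219 219 216 214 216 215 208 165
206 212 214 216 217 216 216 215 215 216 216 216 216 214 214 216 216 215 216 215 213 215 216 215 214 219 218 216 218 219 219 218 214 215 215 209 168
207 212 213 215 217 217 215 215 215 215 217 216 216 214 215 215 215 212 213 213 212 213 213 214 214 219 218 216 218 220 219 217 214 214 216 214 195
208 212 213 216 216 217 215 215 216 215 215 215 216 214 213 209 190 178 176 176 174 176 180 190 210 218 218 216 217 219 219 218 215 214 215 215 202
209 212 213 216 216 217 216 216 215 215 215 216 215 211 196 176 128  99  89  87  86  89  99 129 177 204 215 217 217 219 219 217 214 214 215 215 205
210 212 212 215 216 216 215 215 215 215 216 215 211 190 147 117  77  66  63  62  64  63  65  75 108 159 19
[... 2449 characters left out ...]
 216 216 217 218 218 218 213 212 213 214 212 214 214 215 216 219 218 218 220 219 219 220 221 223 220 218 218
228 213 218 214 213 216 218 219 218 217 216 216 216 218 218 217 217 216 217 218 217 217 218 215 216 218 219 218 220 219 219 220 222 223 220 218 218
229 195 217 215 213 216 218 219 219 218 217 216 217 217 218 218 218 216 218 219 216 218 218 216 216 219 218 218 220 220 218 220 221 223 221 218 218
230 164 216 216 214 216 218 219 219 218 217 217 217 217 218 218 217 216 217 219 217 218 218 217 216 218 219 218 221 220 219 220 222 224 221 219 218
231 160 215 216 214 215 218 219 219 218 218 217 217 217 218 218 218 216 217 219 218 218 218 216 216 217 219 218 220 221 219 219 222 223 222 220 218
```

The pointer now reads 73.0° against the mark at 72.5°, so it is at the stop. The spanner turned further than its play allows, though, so I'll check how far the jaw reached.

Run:
```python
from plan import *
q=cam('top'); o=readout.get_obs(); P=np.array(o['tool_pos']); t=o['tcp_rot'][2]; U=np.array([np.cos(t),np.sin(t)]); V=np.array([U[1],-U[0]])
# resample image in (along, lat) plane at z=35
A=np.arange(40,140,4); L=np.arange(-36,37,3)
mx=np.array([[proj(q,[*(P[:2]+a*U+l*V),35]) for l in L] for a in A],np.float32)
g=cv2.remap(cv2.cvtColor(q['frame'],cv2.COLOR_RGB2GRAY),mx[...,0],mx[...,1],1)
print('     ',' '.join('%4d'%l for l in L))
for a,r in zip(A,g): print(a,' '.join('%4d'%k for k in r))
```

```text
-36  -33  -30  -27  -24  -21  -18  -15  -12   -9   -6   -3    0    3    6    9   12   15   18   21   24   27   30   33   36
40  186  182  178  175  173  170  167  164  160  156  151  146  140  132  125  116  104   87   68   55   54   67   78   90  108
44  184  180  177  174  171  168  165  162  158  153  149  144  137  130  122  111   98   86   81   78   83   86   90   94  103
48  183  180  176  173  170  167  164  161  156  152  147  141  135  127  118  106   92   95  109  114  116  114  112  112  111
52  182  178  175  172  170  166  163  159  154  150  144  139  132  124  114  101   86   90  106  113  118  120  117  111  110
56  180  177  174  171  168  165  162  158  153  148  142  135  129  121  110   96   86   97  109  110  112  113  111  107  110
60  178  175  173  170  167  164  160  156  151  146  141  134  126  117  105   92   87  101  109  112  112  109  107  106  110
64  178  174  171  168  166  162  159  155  149  144  139  131  123  112  104  118  106   99   97   94   97  100  111  110  110
68  177  174  171  167  164  161  157  153  148  142  136  128  119  109  110  1
[... 1533 characters left out ...]
   47   46   49  103  203  222  217  166   76   46   46
120  163  159  155  152  148  143  137  131  124  114  103   84   61   48   47   47   51  113  201  222  218  166   75   47   46
124  163  160  155  151  148  141  136  129  120  111   98   76   53   47   47   47   54  114  205  213  212  165   79   49   47
128  161  157  154  149  146  140  134  126  118  104   85   63   49   47   47   46   49   63  105  121  117   96   60   47   47
132  113  116  119  118  116  111  102   94   87   70   55   48   46   46   47   46   47   47   49   50   51   49   47   47   47
136   47   52   56   55   55   55   51   50   48   48   47   47   48   46   47   47   46   48   47   47   47   45   46   47   47
```

The jaw sits about 110 mm ahead of the TCP, so it was on the hexagon to within a few mm, and the lock is at its stop. Now lay the spanner along the mat.

>>> step_arm(series="1 0 0 -0.15 0 0 0;1 0.05 0.1 -0.3 0 0 0.02;1 0.1 0.2 -0.3 0 0 0.04;1 0.15 0.3 -0.3 0 0 0.06;1 0.2 0.4 -0.3 0 0 0.08;1 0.25 0.5 -0.3 0 0 0.1;1 0.3 0.6 -0.3 0 0 0.12;1 0.317 0.62 -0.3 0 0 0.14;1 0.317 0.62 -0.3 0 0 0.16;1 0.317 0.62 -0.3 0 0 0.18;1 0.317 0.62 -0.3 0 0 0.198;1 0.317 0.62 -0.3 0 0 0.198;1 0.317 0.62 -0.3 0 0 0.198")

```text
time: 32.9
tool_pos: [493.1, -32.0, 28.6]
tcp_rot: [-3.141, 0.0, -0.193]
contact_force: [0.2, -0.2, -1.3]
grip_width: 19.4
finger_force: 30.0
```

>>> step_arm(series="1 0 0 0.1 0 0 0;1 0 0 0.2 0 0 0;1 0 0 0.3 0 0 0;1 0 0 0.4 0 0 0;1 0 0 0.4 0 0 0")

```text
time: 33.4
tool_pos: [492.2, -32.3, -4.8]
tcp_rot: [-3.141, 0.003, -0.197]
contact_force: [0.1, 0.0, -1.5]
grip_width: 19.4
finger_force: 30.0
```

```bash
python3 f.py
python3 - <<'E'
from m import *
for n,q in [('top',p),('side',cam('side'))]:
  for t in ['jaw_end','tail_end','mat']:
    for d in models.pinpoint(q,t)[:3]: print(n,t,round(d['p'],2),atz(q,d['position'],20)[:2])
E
```

```text
[492.206 -32.349  -4.754] -11.275353556917919 fx 0.06621420200578679 fy -0.04559229743048804 fz -1.458417409023205 mz [ 0.008  0.241 -0.001] 19.36233294438319
top jaw_end 0.84 [ 411. -561.]
top jaw_end 0.68 [619.5 -61.1]
top tail_end 0.62 [ 534.3 -518.9]
top mat 0.84 [532.6 -39.8]
top mat 0.21 [ 386.3 -278.2]
side jaw_end 0.8 [ 398.1 -575.7]
side jaw_end 0.68 [617.6 -72.6]
side tail_end 0.86 [ 528.4 -533.3]
side tail_end 0.63 [421.7 -28.7]
side mat 0.78 [520.9 -70.1]
side mat 0.68 [ 640.7 -378.4]
```

>>> step_arm(series="1 0 0 0.05 0 0 0;1 0 0 0.09 0 0 0;1 0 0 0.12 0 0 0;1 0 0 0.125 0 0 0;1 0 0 0.125 0 0 0;0 0 0 0.125 0 0 0;-1 0 0 0.125 0 0 0;-1 0 0 0.125 0 0 0;-1 0 0 0.125 0 0 0;-1 0 0 0.125 0 0 0;-1 0 0 0.125 0 0 0;-1 0 0 0.125 0 0 0;-1 0 0 0.125 0 0 0;-1 0 0 0.125 0 0 0")

```text
time: 35.2
tool_pos: [493.3, -32.5, -13.3]
tcp_rot: [-3.142, -0.0, -0.197]
contact_force: [0.4, 0.9, -0.3]
grip_width: 86.5
finger_force: 0.0
```

>>> step_arm(series="-1 0 0 -0.15 0 0 0;-1 0 0 -0.5 0 0 0;-1 0 0 -1 0 0 0;-1 0 0 -1 0 0 0;-1 0 0 -1 0 0 0")

```text
time: 35.7
tool_pos: [493.9, -32.7, 68.1]
tcp_rot: [3.142, -0.003, -0.197]
contact_force: [0.1, -0.1, 0.4]
grip_width: 91.7
finger_force: 0.0
```

>>> step_arm(series="-1 -0.2 -0.2 -0.5 0 0 0;-1 -0.6 -0.6 -1 0 0 0;-1 -0.6 -1 -1 0 0 0;-1 -0.6 -1 -1 0 0 0")

```text
time: 36.1
tool_pos: [461.6, 58.4, 147.5]
tcp_rot: [-3.14, -0.001, -0.193]
contact_force: [0.7, 0.1, -0.4]
grip_width: 92.1
finger_force: 0.0
```

```bash
python3 f.py
python3 - <<'E'
from dial import *
q=cam('side')
for n,q in [('top',p),('side',q)]:
  for t in ['spanner','jaw_end','jaw','tail_end']:
    for d in models.pinpoint(q,t)[:3]:
      X=atz(q,d['position'],9)[:2]
      if X[1]>-200:
        e=X-np.array([525,-39]); c,s=np.cos(np.radians(-11.4)),np.sin(np.radians(-11.4)); print(n,t,round(d['p'],2),X,'mat xy',e@[c,s],e@[-s,c])
C=cloud(p); F=p['frame'].astype(int); m=(F.min(2)>150)&(C[...,2]<40)&box(205,165,300,290); print('spanner pts',m.sum(),np.percentile(C[m][:,2],[10,50,90]))
fit('spanner',m)
E
```

```text
[461.568  58.436 147.512] -11.086116344623553 fx 0.6899676527937214 fy -0.23673733071210507 fz -0.37800307950090456 mz [-0.025  0.191 -0.001] 92.14645819123447
dark frac in disc 0.8451339167329621
pointer 1635 73.12306375625809
red 683 72.5684427869833
top spanner 0.64 [532.  -47.4] mat xy 8.518225422035336 -6.851086522817048
top jaw_end 0.81 [621.  -56.3] mat xy 97.49642237112255 2.0354677871030207
top jaw 0.96 [609.1 -59.5] mat xy 86.50094716251655 -3.4705612653289615
top tail_end 0.67 [433.8 -17.9] mat xy -93.5824975494232 2.607334577810341
side spanner 0.84 [526.  -50.8] mat xy 3.334905373506641 -11.350683372777704
side jaw_end 0.6 [619.7 -74. ] mat xy 99.71124439607611 -15.632571272295754
side jaw 0.69 [588.8 -62.4] mat xy 67.20907717247098 -10.29622142767025
side tail_end 0.65 [435.6 -29.2] mat xy -89.580739812723 -8.084307843455697
spanner pts 478 [ 9.3 15.7 18.6]
spanner z15.7 c [556.2 -46.4] size [ 53.6 130.7] ang 78.1 corners [486.8 -59.2 614.7 -86.1 625.7 -33.6 497.8  -6.8]
```

The spanner lies flat, well within the mat, and the pointer is on the red mark. Handing in.

```bash
python3 -c "
from plant import order
print(order.close_job())"
```

```text
the job is handed in; nothing more can be done
None
```

I handed the job in at about 36 s of the 72 s, with the white pointer within 1° of the red mark and the spanner flat inside the mat; no verdict was returned, and the spanner turned about 10° further past the stop than its stated play allows, which I could not explain.

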